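Find and release the latched key on a bench switch box

TASK

One of the four identical keys on the grey switch box has been left latched down. With your fingertips tap every key lightly, one after the other from the leftmost to the rightmost as the robot sees them, so lightly that no raised key is pushed down as deep as the latched one and the latched one stays latched; then press the latched key firmly until its catch lets go, and draw back so that all four keys stand up. Pick nothing up and leave everything else on the bench where it is.

Things in the scene. Friction and masses are not known exactly. Their poses are not given: they have to be found in the camera images.
- switch_box: grey switch box fixed to the bench, 200 (its x) x 260 (its y) x 60 mm tall; origin under its centre on the bench; its deck is 60 mm above the origin. Its x axis points away from the robot and the key row runs along its y axis, 45 mm on the robot's side of the centre line, keys at y = +72, +24, -24, -72 mm. Two fixed round knobs, 28 mm wide and 18 mm tall, stand on the deck 60 mm beyond the centre line. The box is turned by up to 17 degrees either way
- key1_top (a point): centre of the top face of key 1, the leftmost (+y) of four identical grey keys with flat tops 30 (box x) x 26 mm (box y), 48 mm apart. A raised key's top is 16 mm above the deck, the latched key's top 11 mm above it. The point moves with the key
- key2_top (a point): centre of the top face of key 2, the second from the left of four identical grey keys with flat tops 30 (box x) x 26 mm (box y), 48 mm apart. A raised key's top is 16 mm above the deck, the latched key's top 11 mm above it. The point moves with the key
- key3_top (a point): centre of the top face of key 3, the third from the left of four identical grey keys with flat tops 30 (box x) x 26 mm (box y), 48 mm apart. A raised key's top is 16 mm above the deck, the latched key's top 11 mm above it. The point moves with the key
- key4_top (a point): centre of the top face of key 4, the rightmost (-y) of four identical grey keys with flat tops 30 (box x) x 26 mm (box y), 48 mm apart. A raised key's top is 16 mm above the deck, the latched key's top 11 mm above it. The point moves with the key
- key1 (a joint): how far key 1 (leftmost (+y)) is down, in m: 0 raised, about 0.005 latched, 0.0095 bottomed. Any of the four can be the latched one and the other three are raised. A raised key starts to give way at 1.5 N, yields 0.7 N per mm and springs back when let go. The latched key stands firm up to 5 N, then yields 0.7 N per mm; pushed about 3 mm below its latched place (about 8 N) its catch lets go, and it rises to 0 when the finger is withdrawn. It does not latch again
- key2 (a joint): how far key 2 (second from the left) is down, in m: 0 raised, about 0.005 latched, 0.0095 bottomed. Behaves as told for key 1
- key3 (a joint): how far key 3 (third from the left) is down, in m: 0 raised, about 0.005 latched, 0.0095 bottomed. Behaves as told for key 1
- key4 (a joint): how far key 4 (rightmost (-y)) is down, in m: 0 raised, about 0.005 latched, 0.0095 bottomed. Behaves as told for key 1
- solder_spool: bare aluminium solder spool standing on end, 56 mm across, 42 mm tall, beside the left (+y) end of the switch box; origin under its centre. Bystander: leave in place
- flux_jar: amber glass jar with a black cap, 44 mm across, 50 mm tall, beside the right (-y) end of the switch box; origin under its centre. Bystander: leave in place
- paste_jar: small white jar, 32 mm across, 34 mm tall, standing loose on the rear half of the switch box's deck, behind the keys; origin under its centre. Bystander: leave in place
- screwdriver: screwdriver about 160 mm long lying on the mat in front of the switch box (robot's side). Bystander: leave in place
- circuit_board: green circuit board 70 x 90 x 4 mm with parts up to 16 mm tall, lying right (-y) of the switch box; origin under its centre. Bystander: leave in place
- part_tray: clear tray 80 x 100 x 25 mm with four compartments, left (+y) of the switch box; origin under its centre. Bystander: leave in place
- brush: brush about 150 mm long lying in front of the right end of the switch box. Bystander: leave in place

How it is judged:
By the outcome, as a careful person would: the job done as asked, in the order asked, and still so for the second after the job is handed in, with the robot touching nothing.
It also fails if it takes over 45 s, if anything falls off the work surface, if the arm or the gripper's body presses on something with over 40 N, if the wrist force passes 120 N, or if a joint passes its speed limit or range.

ROBOT

A 7-joint arm with a two-finger parallel gripper is mounted at the origin on the work surface. World frame = base frame: x ahead of the robot, y to its left, z up, the work surface at z = 0. Lengths are in m, angles in rad, forces in N, time in s.
With the tool pointing down it reaches from about 0.425 to 0.925 m from the base axis. Payload 6.8 kg.
Tool frame: the origin (TCP) lies on the front face of the gripper's body, between the roots of the fingers; the fingertips stand 73 mm ahead of it and the grasp point (between the pads) lies 54 mm ahead of it (env.nose_length is the distance from the TCP to the fingertips, in m); z points along the fingers, y is the direction in which the jaws open and shut (so a half turn about z gives the same grasp; the last joint's range is limited). The gripper opens to 85 mm and grips with 20 to 120 N. Pads are 22 mm wide; open, the fingers measure 114 mm over their backs; the gripper's body (76 mm by 85 mm) begins 54 mm behind the grasp point. The pads swing forward as they close: fully open they stand 13 mm farther back than shut.
Start: joints at [-1.217, 0.477, 0.022, 1.555, -0.011, 1.109, -0.083], TCP at [0.301, 0.604, 0.304] pointing down, gripper open.
Joint ranges: [-2.96, 2.96], [-0.34, 2.1], [-1.41, 1.46], [0.24, 2.44], [-1.37, 4.51], [0.17, 1.92], [-2.96, 2.96]. Speed limits (rad/s): [2.39, 2.39, 3.14, 3.14, 3.14, 3.14, 3.14].

INTERFACE

Orientations are given as a unit quaternion [w, x, y, z].
In Python, from cell import env, kin, camera, calibration, job gives the robot as it stands. The module is installed in compiled form; this text tells all that it offers. Calls block until the motion is done:
- env.reach(position, orientation): joint-space move of the TCP to a pose.
- env.movel(position, velocity=0.15, rot=None, stop_force=None): straight line of the TCP; rot=None keeps the orientation; velocity is the mean speed in m/s. With stop_force (N) it stops when the force on the tool has changed by that much, and returns True; else False.
- env.goto_joints(angles): joint-space move.
- env.grip(opening, f_grip=None): finger opening in m; f_grip is the grip in N (None keeps the last); returns when the fingers have stopped.
- env.dwell(seconds).
- kin.inverse_kinematics(position, orientation): joint angles nearest the present ones, or None.
- env.get_state(): the state.
- camera(name): name is "scene" or "top" or "wrist"; returns (picture, depth): 480x640x3 uint8, blue, green, red; 480x640 float32, m along the optical axis (not along the pixel's ray), 0 where there is no reading.
- calibration(name): a dict with "fx", "fy", "cx", "cy" (pixels), "k1" (the pictures are not rectified: a ray, as slopes to the right and down, at radius r is drawn at 1 + k1 r^2 times it, then the intrinsics apply), "rvec" (rotation vector, rad) and "tvec" (3), from world to camera coordinates, as OpenCV has them. Camera axes: x right, y down, z forward; pixel columns grow to the right and rows downward; lengths in m; the calibration is good to about 2 mm. A picture is of the moment at which its call begins: read the wrist's pose just before it. calibration takes no time and is no camera call; for the wrist camera it gives the pose at the moment of the call.
A pose or a line that the arm cannot do raises env.PlanningError and nothing moves.
- job.job_done(): hands the job in, once; it reports no verdict.
The state is a dict: "time": time; "qpos": joint angles; "joint_velocities": joint speeds; "joint_torque": joint torques, N m; "tcp_pos": TCP position; "orientation": TCP orientation; "force": force on the tool from outside, world axes, zero at the start; "torque": the same for the moment, N m; "opening": finger opening in m.
Only numpy, scipy, OpenCV 4.12 (cv2) and the standard library are available. Lean on these libraries where they do the work, as an engineer would, in place of code of your own. Each camera call takes 0.05 s, during which the arm holds its last target. There are 200 camera calls.

## Working session

There is one attempt and no reset: what is moved stays moved. The work goes in short steps, each a Python script; the robot and the scene stay as the last script left them, time stands still between calls to the robot, and variables do not carry over. Pictures are saved under pics/ and viewed, about 8 in all and at most 12, crops included, and the job is handed in when it is done.

```bash
mkdir -p pics; ls
cat > h.py <<'E'
import numpy as np, cv2
from cell import env, kin, camera, calibration, job
def world(name, depth, c=None):
    c=c or calibration(name)
    K=np.array([[c['fx'],0,c['cx']],[0,c['fy'],c['cy']],[0,0,1.]])
    v,u=np.mgrid[0:480,0:640]
    p=cv2.undistortPoints(np.stack([u.ravel(),v.ravel()],1).astype(float)[:,None],K,np.array([c['k1'],0,0,0,0.]))[:,0]
    P=np.c_[p,np.ones(len(p))]*depth.reshape(-1,1)
    R=cv2.Rodrigues(np.array(c['rvec'],float))[0]
    return ((P-np.array(c['tvec']).ravel())@R).reshape(480,640,3)
E
python3 - <<'E'
from h import *
s=env.get_state();print(s['time'],s['tcp_pos'],s['orientation'],s['force'],s['opening'],env.nose_length)
c=calibration('top');im,d=camera('top');cv2.imwrite('pics/top.png',im);np.savez('top.npz',im=im,d=d)
im2,d2=camera('scene');cv2.imwrite('pics/scene.png',im2)
W=world('top',d,c)
m=(W[...,2]>.055)&(W[...,2]<.066)&(d>0)
n,l,st,ce=cv2.connectedComponentsWithStats(m.astype(np.uint8))
i=1+st[1:,4].argmax();mm=l==i
print(st[i],cv2.minAreaRect(W[mm][:,:2].astype(np.float32)),np.median(W[mm][:,2]))
E
```

```text
pics
0.0 [0.30055137 0.60388023 0.30290577] [-1.52011583e-04  2.28834456e-01  9.73464903e-01 -9.22441657e-04] [-0.97935946 -0.35549077 -0.08184329] 0.08552935090777672 0.0726
[ 331  217  130  106 9691] ((0.4988696277141571, -0.07987985014915466), (0.26043668389320374, 0.20083217322826385), 84.7027587890625) 0.06014191237879572
```

View pics/top.png

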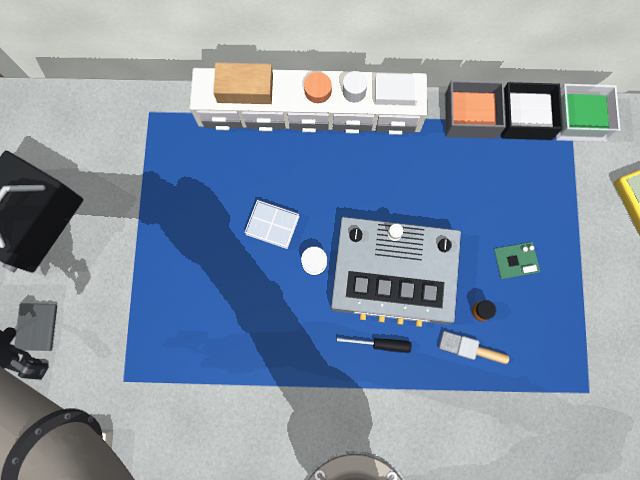

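The top view shows the box at about px (396,268), with its key row at px (362–430, 285–293) and the jar at (396,231). The fitted outline is 260 x 201 mm with the deck at 60 mm, which matches the given sizes; yaw is about -5.3°. Next I'll compare the key heights and move to a wrist look.

```bash
cat >> h.py <<'E'
C=np.array([.4989,-.0799]); A=np.deg2rad(84.70-90)
R2=np.array([[np.cos(A),-np.sin(A)],[np.sin(A),np.cos(A)]])
KY=[.072,.024,-.024,-.072]
keys=[C+R2@[-.045,y] for y in KY]
from scipy.spatial.transform import Rotation as Ro
def quat(a):   # tool down, tool y (jaws) at angle a in world
    y=np.array([np.cos(a),np.sin(a),0]);z=np.array([0,0,-1.]);x=np.cross(y,z)
    q=Ro.from_matrix(np.c_[x,y,z]).as_quat();return np.r_[q[3],q[:3]]
def boxframe(W): return np.c_[(W[...,:2].reshape(-1,2)-C)@R2,W[...,2].reshape(-1)]
def heights(W):
    B=boxframe(W)
    for i,y in enumerate(KY):
        near=(abs(B[:,0]+.045)<.024)&(abs(B[:,1]-y)<.0235)
        m=near&(B[:,2]>.067)&(B[:,2]<.085)
        b=B[m]; mn,mx=b[:,:2].min(0),b[:,:2].max(0)
        print(i+1,m.sum(),np.round(np.median(b,0)*1000,1),'mid',np.round((mn+mx)*500,1),'size',np.round((mx-mn)*1000,1))
E
python3 - <<'E'
from h import *
z=np.load('top.npz');heights(world('top',z['d']))
print(np.round(keys,4))
env.grip(0.0)
best=None
for a in (A,A+np.pi):
    q=quat(a)
    for k in keys:
        j=kin.inverse_kinematics(np.r_[k,.16],q);print(a,None if j is None else np.round(j,2))
F=np.array([env.get_state()['force']]);print(F,env.get_state()['opening'],env.get_state()['time'])
E
```

```text
1 174 [-46.   72.4  71.2] mid [-48.4  75.3] size [35.7 31.6]
2 191 [-45.8  25.   75.5] mid [-42.4  24.2] size [36.6 29.5]
3 189 [-46.2 -23.2  75.6] mid [-46.5 -25.1] size [34.7 29.2]
4 194 [-45.6 -71.1  75.4] mid [-46.7 -71.6] size [33.2 26.8]
[[ 0.4607 -0.0041]
 [ 0.4563 -0.0518]
 [ 0.4519 -0.0996]
 [ 0.4474 -0.1474]]
-0.09250245035569941 [-0.53  0.37  0.49  2.2  -0.3   0.63  0.08]
-0.09250245035569941 [-0.5   0.39  0.58  2.21 -0.35  0.63  0.24]
-0.09250245035569941 [-0.51  0.43  0.73  2.21 -0.47  0.66  0.47]
-0.09250245035569941 [-0.54  0.53  0.93  2.2  -0.65  0.72  0.75]
3.0490902032340936 [-0.1   0.34 -0.03  2.18  0.02  0.63  2.91]
3.0490902032340936 [-0.93  0.76  1.27  2.23 -0.98  0.92 -2.27]
3.0490902032340936 [-0.82  0.77  1.27  2.22 -0.98  0.93 -2.16]
3.0490902032340936 [-0.71  0.78  1.27  2.2  -0.99  0.94 -2.06]
[[0.51675776 0.56818598 0.70633609]] -0.0001472315653269732 0.8667
```

Key 1 is latched: 71 mm against 75.5 mm for the others, and the row and column centres match. I'll move above the keys, look with the wrist camera and check the force noise.

Run:
```python
from h import *
q=quat(A)
env.reach(np.r_[keys[1]+[.02,0],.26],q)
c=calibration('wrist');im,d=camera('wrist');cv2.imwrite('pics/w1.png',im)
W=world('wrist',d,c)
try: heights(W)
except Exception as e: print(e)
B=boxframe(W)
m=(abs(B[:,2]-.06)<.004)
print(m.sum(), cv2.minAreaRect(W.reshape(-1,3)[m][:,:2].astype(np.float32)))
f=[]
for i in range(6): env.dwell(.05);f.append(env.get_state()['force'])
print(np.round(f,2));s=env.get_state();print(s['time'],s['tcp_pos'],s['opening'])
```

```text
1 1330 [-42.6  75.4  71.3] mid [-43.  75.] size [30.2 26.1]
2 1256 [-42.4  28.2  76.1] mid [-42.9  27.1] size [29.9 26. ]
3 676 [-47.2 -13.2  75.8] mid [-43.  -19.9] size [30.1 25.1]
zero-size array to reduction operation minimum which has no identity
46774 ((0.6394561529159546, -0.1367177963256836), (0.2860921621322632, 0.5827694535255432), 61.30308532714844)
[[-0.53  0.79 -1.06]
 [ 0.3  -0.09 -0.14]
 [ 0.26 -0.07 -0.54]
 [ 0.26  0.26 -0.46]
 [ 0.6  -0.09 -0.03]
 [-0.65 -0.12  0.76]]
3.6333 [ 0.47638446 -0.05167824  0.26000729] 0.00017125758408643185
```

View pics/w1.png

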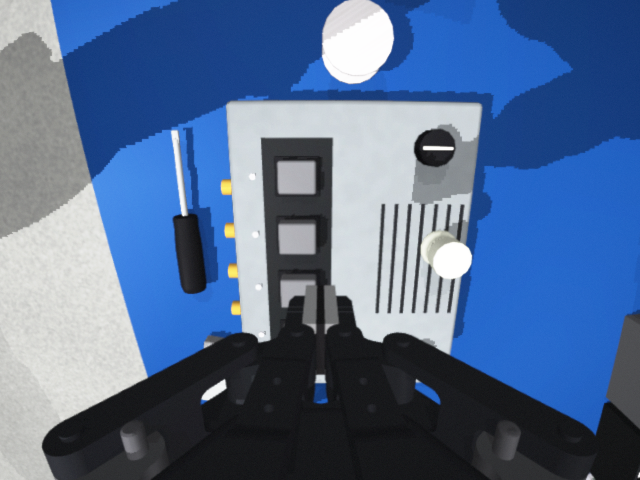

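The wrist view agrees: key 1 at px (297,177) is latched, and the others, at (297,237) and (297,290), stand about 5 mm higher. The wrist and top cameras differ by 2–3 mm in the plane, so I'll use the mean. Tapping key 1 first.

```bash
cat >> h.py <<'E'
keys=[C+R2@[-.044,y+.0015] for y in KY]
N=env.nose_length; q=quat(A)
def favg(n=6):
    f=[]
    for _ in range(n): f.append(env.get_state()['force']);env.dwell(.02)
    return np.mean(f,0)
def tap(i,top,floor,stop,v=.008,hover=.010):
    k=keys[i]; env.movel(np.r_[k,top+hover+N],.12,rot=q)
    env.dwell(.1); b=favg()
    r=env.movel(np.r_[k,floor+N],v,stop_force=stop)
    s=env.get_state(); z=s['tcp_pos'][2]-N; f=favg()
    print('key',i+1,'stop',r,'tip z %.4f'%z,'inst',np.round(s['force']-b,2),'avg',np.round(f-b,2))
    return r,z,(f-b)[2]
def up(i,z=.095):
    env.movel(np.r_[keys[i],z+N],.1); print('t',env.get_state()['time'])
E
python3 - <<'E'
from h import *
env.reach(np.r_[keys[0],.10+N],q)
tap(0,.071,.069,2.5)
print(env.get_state()['time'])
E
```

```text
key 1 stop True tip z 0.0710 inst [-0.71 -0.67  4.47] avg [-0.25 -0.28  4.8 ]
5.8667
```

Run:
```python
from h import *
up(0,.11)
im,d=camera('top');heights(world('top',d))
tap(1,.076,.0735,2.5,v=.006)
up(1)
```

```text
t 6.4083Traceback (most recent call last):
  File "<stdin>", line 3, in <module>
  File "h.py", line 25, in heights
    b=B[m]; mn,mx=b[:,:2].min(0),b[:,:2].max(0)
                  ~~~~~~~~~~~^^^
    return umr_minimum(a, axis, None, out, keepdims, initial, where)
ValueError: zero-size array to reduction operation minimum which has no identity
```

```bash
sed -i 's/        b=B\[m\];/        if m.sum()<50: continue\n        b=B[m];/' h.py
python3 - <<'E'
from h import *
env.movel(np.r_[keys[1],.11+N],.12)
c=calibration('wrist');im,d=camera('wrist');heights(world('wrist',d,c))
tap(1,.076,.0735,2.5,v=.006)
up(1)
E
```

```text
1 2572 [-43.2  75.6  71.3] mid [-43.1  74.9] size [29.9 26.1]
2 2039 [-42.6  30.9  76. ] mid [-43.   27.6] size [29.9 25.6]
4 214 [-44.3 -56.9  75.2] mid [-44.3 -59.4] size [7.9 8.6]
key 2 stop True tip z 0.0742 inst [0.33 0.08 2.68] avg [0.69 0.26 2.59]
t 9.825
```

Key 1 stayed latched, and key 2 was tapped with 2.6 N (about 1.7 mm down). Keys 3 and 4 next.

Run:
```python
from h import *
r,z,f=tap(2,.076,.0735,2.5,v=.006); up(2)
if f>1.6:
    r,z,f=tap(3,.076,.0735,2.5,v=.006); up(3)
    c=calibration('wrist');im,d=camera('wrist');heights(world('wrist',d,c))
```

```text
key 3 stop True tip z 0.0742 inst [0.07 0.27 2.74] avg [ 1.   -0.44  2.34]
t 12.7917
key 4 stop True tip z 0.0742 inst [ 0.34 -0.52  2.48] avg [ 0.51 -0.34  2.75]
t 15.7667
1 842 [-43.2  63.4  70.7] mid [-43.2  64.1] size [29.6  5.2]
2 3984 [-43.2  26.8  76. ] mid [-43.2  26.9] size [30.1 26.3]
3 3215 [-43.  -20.2  76.1] mid [-42.9 -21. ] size [30.1 26.2]
4 1777 [-42.9 -61.8  75.9] mid [-43.  -65.8] size [30.  20.5]
```

Run:
```python
from h import *
up(3,.11)
env.movel(np.r_[keys[0],.11+N],.15)
tap(0,.071,.0670,16,v=.008)
up(0,.11)
env.movel(np.r_[keys[1]+[.02,0],.26],.15)
c=calibration('wrist');im,d=camera('wrist');heights(world('wrist',d,c));cv2.imwrite('pics/w2.png',im)
```

```text
t 16.1167
key 1 stop False tip z 0.0674 inst [-2.41  0.63  7.84] avg [-2.29  0.15  7.75]
t 20.4
1 1380 [-42.6  75.4  76.1] mid [-43.1  75. ] size [30.  25.8]
2 1227 [-42.6  28.5  76.1] mid [-43.   27.3] size [29.6 26. ]
3 629 [-48.2 -12.9  75.7] mid [-43.1 -20.2] size [29.6 26.2]
```

Key 1 has risen to 76 mm. I'll draw back clear and check everything from the top camera.

Run:
```python
from h import *
env.goto_joints([-1.217,0.477,0.022,1.555,-0.011,1.109,-0.083])
env.dwell(.3)
im,d=camera('top');heights(world('top',d));cv2.imwrite('pics/top2.png',im)
z=np.load('top.npz');df=cv2.absdiff(im,z['im']).max(2)[180:400,230:560]
print('changed px',[(int(x)+230,int(y)+180) for y,x in np.argwhere(df>60)][:30],env.get_state()['time'])
```

```text
1 185 [-45.4  72.9  75.8] mid [-45.1  72.4] size [30.7 26.2]
2 187 [-46.1  24.9  75.6] mid [-48.1  23.6] size [35.4 28.3]
3 190 [-45.6 -23.1  75.5] mid [-48.6 -26.9] size [36.1 39.4]
4 196 [-45.2 -71.1  75.5] mid [-44.5 -76.9] size [42.5 37.2]
changed px [(357, 277), (364, 278), (365, 278), (280, 286), (280, 287), (298, 320)] 23.9833
```

View pics/top2.png

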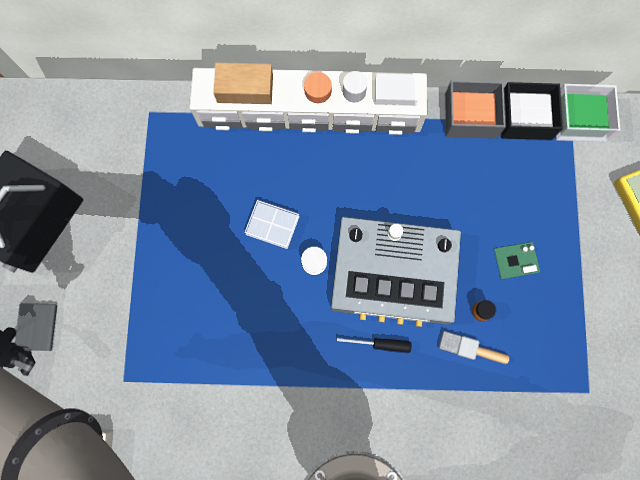

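All four keys stand up (px 362–430, 285–293), and nothing else has moved; the only changed pixels are at key 1's edge and along the arm's shadow.

```bash
python3 -c "
from h import *
job.job_done()"
```

```text
the job is handed in; nothing more can be done
```

The job is done and handed in: key 1, the leftmost, was the latched one, and all four keys now stand up.

- **Taps:** I tapped keys 1 to 4 in order with closed fingertips. Keys 2–4 took about 2.3–2.8 N and went down under 2 mm. Key 1 took about 4.8 N, higher than I aimed for and close to its 5 N limit. The wrist camera showed it still latched after the tap, at 71 mm, and again after the last tap.
- **Release:** I pressed key 1 at about 7.8 N, roughly 3.6 mm below its latched place, and it let go.
- **Last check:** The top camera read all four key tops at 75.5–75.8 mm. Comparing pictures from before and after showed nothing else moved. The arm was back at its start pose at 24 s.
- **Disagreement:** The top and wrist cameras differed by 2–3 mm on where the keys were, so I used the mean. That was within what the key size allowed.

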